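Hang the folded lantern and tug-test it

ROBOT

A 6-joint arm with a two-finger parallel gripper is mounted at the origin on the work surface. World frame = base frame: x ahead of the robot, y to its left, z up, the work surface at z = 0. Lengths are in mm, angles in rad, forces in N, time in s.
With the tool pointing down it reaches from about 400 to 925 mm from the base axis. Payload 12.5 kg.
Tool frame: the origin (TCP) lies on the centre line of the jaws, within the pads' length; the fingertips stand 14 mm ahead of it and the grasp point (between the pads) lies 5 mm behind it; z points along the fingers, x is the direction in which the jaws open and shut, and the axes are right-handed (so a half turn about z gives the same grasp; the last joint's range is limited). The gripper opens to 95 mm and grips with 3 to 60 N. Pads are 20 mm wide; open, the fingers measure 119 mm over their backs; the gripper's body (75 mm by 180 mm) begins 59 mm behind the grasp point.
Start: joints at [-1.308, 0.491, 1.559, -0, 1.092, -0.106], TCP at [225.334, -582.984, 228.661] pointing down, gripper open.
Joint ranges: [-3.1, 3.1], [-0.84, 2.19], [0.05, 2.79], [-1.13, 4.28], [0.06, 2.93], [-2.69, 2.69]. Speed limits (rad/s): [2.22, 2.22, 2.79, 3.14, 3.14, 3.14].

INTERFACE

Orientations are given as [roll, pitch, yaw] about the fixed x, y, z axes, in that order (R = Rz(yaw) Ry(pitch) Rx(roll)).
In Python, from cell import state, read_camera, job_done gives the robot as it stands.
- The arm moves only by the shell command python3 -m handwheel 'ROWS'. ROWS is JSON, a list of rows, each an object of numbers: "hand": the finger opening in m, from 0 to 0.0951; "x", "y", "z": the shift along the world's x, y, z in m; "spin": the turn about the world's z in units of 5 degrees (1.0 is 5 degrees). In form: [{"hand": .., "x": .., "y": .., "z": .., "spin": ..}, ...]. A call has 1 to 20 rows; each row is the pose to reach, as a shift and turn from the pose commanded when the call began; what a row does not reach only later rows make up. A row lasts 1/12 s, in which the tool goes at most 41.7 mm and 7.16 degrees, less where a joint would pass 70% of its speed; a pose out of reach is approached as far as the arm can. A call with a gripper value outside its range is refused whole. The fingers move at their own pace and stop on an object; the grip force is fixed at half the most. Time passes only in rows, so rows that repeat a pose let the fingers close. It gives the time, the measured TCP pose, the force and the opening at its end, in the units of the state.
- state(): the state, without advancing time (a new reading comes with each control period).
- read_camera(name): name is "scene" or "side" or "wrist"; returns a dict with "img" (420x560x3 uint8, red, green, blue), "fx", "fy", "cx", "cy" (pixels), "T" (4x4, takes a point from camera to world coordinates). Camera axes: x right, y down, z forward; pixel columns grow to the right and rows downward; lengths in mm; the calibration is good to about 2 mm. A picture is of the moment at which its call begins. There is no depth.
- job_done(): hands the job in, once; it reports no verdict.
The state is a dict: "t": time; "joints": joint angles; "qvel": joint speeds; "tau": joint torques, N m; "eef_pos": TCP position; "tcp_rot": TCP orientation; "ft_force": force on the tool from outside, world axes, zero at the start; "moment": the same for the moment, N m; "opening": opening from 0.0 (shut) to 1.0 (fully open).
Only numpy, scipy, OpenCV 4.12 (cv2) and the standard library are available. Lean on these libraries where they do the work, as an engineer would, in place of code of your own. Each camera call takes 0.05 s, during which the arm holds its last target. There are 200 camera calls.

TASK

Hang the folded white lantern by its bail on both prongs of the two-pronged stand. While still gripping it, gently tug it straight down so that the prongs carry about 10 N, certainly never as much as 14 N, and keep that up for half a second to confirm it is held. Then let go and leave it hanging level and still, without disturbing the other things on the shelf.

Things in the scene. Friction and masses are not known exactly. Their poses are not given: they have to be found in the camera images.
- lantern_grip (a point): Centre of the grey grip (46 mm along y, 12 thick in x, 16 tall) on the lantern's bail; z up. Lantern: ribbed white disc, 150 mm across, 30 thick, lying flat, 0.16 to 0.29 kg. Its stiff bail is an inverted U of 10 mm round bar; the level crossbar runs along y through this point, 144 mm between leg axes, 115 mm above the disc's underside (85 above its top). Half turn about z: the same.
- stand: Fixed steel hanging stand, origin on the shelf below the middle between its two hook seats, z up. Two level 8 mm round prongs at y = -46 and +46 mm run from a crosshead at x = +125 mm (held on two posts, 221 mm tall, on a 12 mm base plate) towards -x; their open, upturned tips are at x = -18 mm. A hung crossbar lies along y at x = 0.
- seat_mid (a point): Point of the stand (stand's axes) 173 mm above its origin. The crosshead is clipped at an unmeasured height, new each time: prong centre lines in the seats lie within 19 mm above or below this point. Seat: flat dip, x -6 to +6 mm; tip 16 mm higher, prong behind (x > 19) 12 mm higher. Hung crossbar's axis: 9 mm over the seat's. Sprung: both prongs sink 0.25 mm per N and return.
- tin: Bystander, to be left alone: red tin mooncake box with hinged clip-on lid, 186 x 186 x 63 mm; origin at the centre of its underside.
- cups: Bystander, to be left alone: two stacked ceramic tea cups, 68 mm across, 77 mm tall; origin at the centre of its underside.
- canister: Bystander, to be left alone: steel tea canister with screw-top lid, 76 mm across, 110 mm tall; origin at the centre of its underside.
- scoop: Bystander, to be left alone: tea spoon lying on the shelf, 150 mm long; origin at the centre of its underside.
- saucer: Bystander, to be left alone: white saucer, 110 mm across; origin at the centre of its underside.
- candles: Bystander, to be left alone: cardboard box of candles 75 x 110 x 45 mm; origin at the centre of its underside.
- jar: Bystander, to be left alone: closed jar, 64 mm across, 80 mm tall; origin at the centre of its underside.
Things that resemble listed ones, but are neither listed nor needed, are in the scene too. Leave any orange, pink or turquoise look-alike of the part that bears lantern_grip alone.

How it is judged:
By the outcome, as a careful person would: the job done as asked, in the order asked, and still so for the second after the job is handed in, with the robot touching nothing.
It also fails if it takes over 64 s, if anything falls off the work surface, if the arm or the gripper's body presses on something with over 40 N, if the wrist force passes 120 N, or if a joint passes its speed limit or range.

## Working session

There is one attempt and no reset: what is moved stays moved. The work goes in short steps, Python scripts to look and compute and a shell command to move; the robot and the scene stay as the last step left them, time stands still between calls to the robot, and variables do not carry over. Pictures are saved under pics/ and viewed, about 8 in all and at most 12, crops included, and the job is handed in when it is done.

```bash
mkdir -p pics; cat > h.py <<'E'
import numpy as np, cv2
from cell import state, read_camera
def snap(n, f):
    c=read_camera(n); cv2.imwrite(f,c['img'][:,:,::-1]); np.savez(f[:-4]+'.npz',**{k:c[k] for k in c}); return c
def load(f): return dict(np.load(f))
def ray(c,u,v):
    T=np.array(c['T']); d=T[:3,:3]@np.array([(u-c['cx'])/c['fx'],(v-c['cy'])/c['fy'],1]); return T[:3,3],d
def onz(c,u,v,z):
    o,d=ray(c,u,v); return o+d*(z-o[2])/d[2]
def tri(c1,p1,c2,p2):
    o1,d1=ray(c1,*p1); o2,d2=ray(c2,*p2); s=np.linalg.lstsq(np.c_[d1,-d2],o2-o1,rcond=None)[0]
    a=o1+d1*s[0]; b=o2+d2*s[1]; return (a+b)/2, np.linalg.norm(a-b)
def proj(c,p):
    T=np.linalg.inv(np.array(c['T'])); q=T[:3,:3]@np.array(p,float)+T[:3,3]; return np.array([c['fx']*q[0]/q[2]+c['cx'],c['fy']*q[1]/q[2]+c['cy']])
E
python3 - <<'E'
from h import *
for n in('scene','side'):
    c=snap(n,f'pics/{n}0.png'); print(n,c['fx'],np.round(c['T'],2).tolist())
print(state())
E
```

```text
scene 380.71854980880664 [[-0.84, 0.44, -0.33, 823.38], [0.55, 0.65, -0.53, 584.26], [-0.01, -0.62, -0.78, 1009.72], [0.0, 0.0, 0.0, 1.0]]
side 413.8140898730692 [[-0.99, -0.09, 0.12, 303.32], [-0.15, 0.55, -0.82, 1061.94], [0.0, -0.83, -0.56, 845.82], [0.0, 0.0, 0.0, 1.0]]
{'t': 0.1, 'joints': array([-1.30757381e+00,  4.91491704e-01,  1.55936984e+00,  1.75582689e-05,
        1.09167986e+00, -1.05623921e-01]), 'qvel': array([ 0.00220496, -0.00270088, -0.00307268,  0.00104475, -0.00059247,
        0.00079719]), 'tau': array([ 1.71722178e-03, -6.13623333e+01, -2.58606595e+01,  6.93946285e-02,
        4.69717314e-02, -6.15102022e-05]), 'eef_pos': array([ 225.2995131 , -582.77951212,  228.13130847]), 'tcp_rot': array([-3.14147714e+00,  9.41822114e-04, -1.20195793e+00]), 'ft_force': array([-0.23762386, -0.25581517, -0.25112784]), 'moment': array([ 0.0049748 , -0.01004343,  0.01241735]), 'opening': 1.002016963107219}
```

View pics/scene0.png

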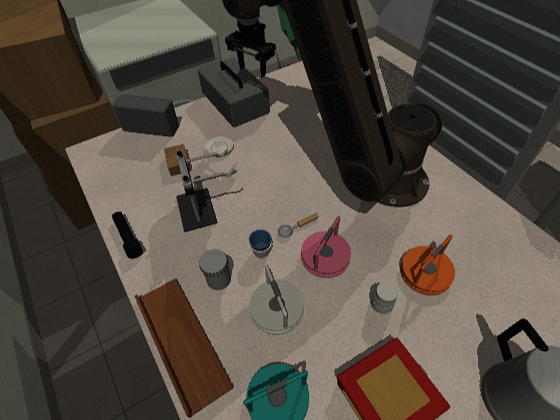

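View pics/side0.png

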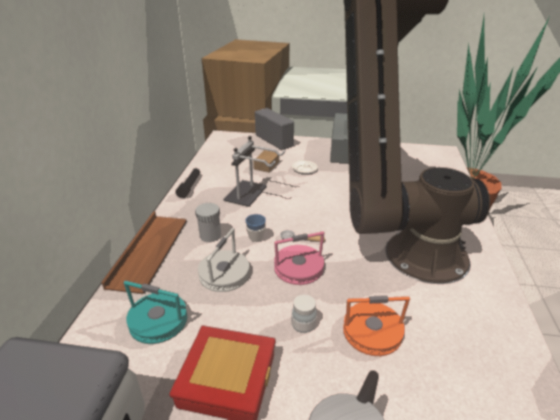

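The scene and side views show four lanterns: white at scene (276,305) / side (224,267), pink (326,253), orange (428,270) and turquoise (278,395). The white one fits the description. The stand is at scene (197,195) / side (245,175), with its prongs pointing roughly towards the robot. I'll confirm with one enlarged crop of both.

```bash
python3 - <<'E'
from h import *
a=cv2.imread('pics/scene0.png');b=cv2.imread('pics/side0.png')
def cr(i,x,y,w,h,W,H): return cv2.resize(i[y:y+h,x:x+w],(W,H),interpolation=cv2.INTER_CUBIC)
out=np.vstack([np.hstack([cr(a,240,255,80,60+20,400,400)[:300],cr(b,190,225,80,60,400,300)]),np.hstack([cr(a,155,140,100,75+25,400,400)[:300],cr(b,220,130,100,75,400,300)])])
cv2.imwrite('pics/crop0.png',out)
E
```

```text
(no output)
```

View pics/crop0.png

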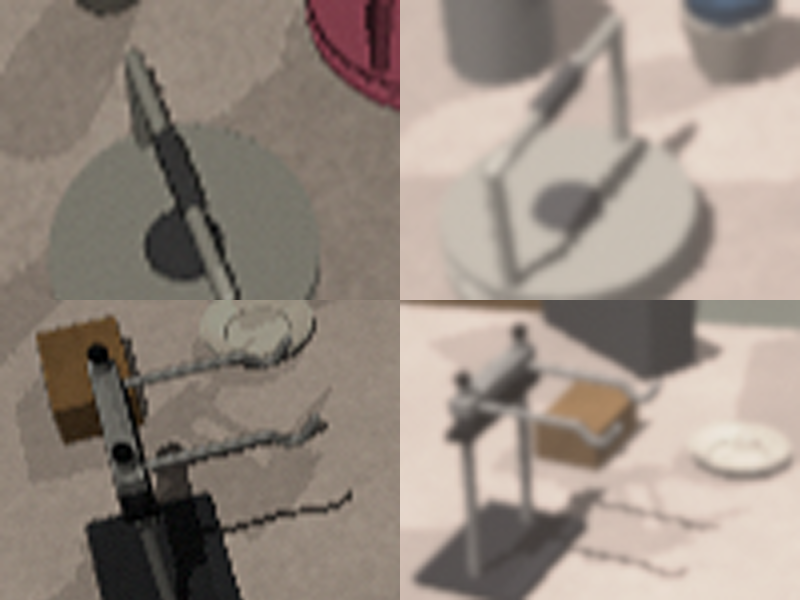

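```bash
python3 - <<'E'
from h import *
a=load('pics/scene0.npz');b=load('pics/side0.npz')
P={'grip':((276.2,288.4),(221.4,242.6)),'barfar':((266,266),(233.4,229)),'tipF':((227,151.3),(283.8,151.3)),'tipN':((235,171.3),(273.8,163)),'postF':((179.3,153.5),(250,137.75)),'postN':((185.5,178.3),(235.5,150))}
R={}
for k,(p,q) in P.items():
    x,e=tri(a,p,b,q);R[k]=x;print(k,x.round(1),round(e,1),'onz120',onz(a,*p,110).round(1),onz(b,*q,110).round(1))
f=R['postN']-R['postF'];t=R['tipN']-R['tipF'];print(np.degrees(np.arctan2(f[1],f[0])),np.linalg.norm(f),np.degrees(np.arctan2(t[1],t[0])),np.linalg.norm(t))
v=(R['tipN']+R['tipF']-R['postN']-R['postF'])/2;print('v',v,np.linalg.norm(v),np.degrees(np.arctan2(v[1],v[0])))
# bar yaw from each view, at z=115
for c,p,q in((b,(209,259),(233.4,229)),):
    A=onz(c,*p,115);B=onz(c,*q,115);print('bar',A,B,np.linalg.norm(B-A),np.degrees(np.arctan2(*(B-A)[1::-1])))
for n,p in dict(candles=(177,160),saucer=(219,147),canister=(215,268),cups=(260,242),scoop=(290,230)).items(): print(n,onz(a,*p,30).round())
E
```

```text
grip [607.2 182.6 117. ] 0.9 onz120 [605.1 179.1 110. ] [610.3 174.7 110. ]
barfar [592.5 107.5 110.6] 0.5 onz120 [592.5 107.4 110. ] [592.6 106.4 110. ]
tipF [ 498.7 -275.5  187.9] 0.8 onz120 [ 468.4 -356.5  110. ] [ 521.7 -434.6  110. ]
tipN [ 519.6 -184.6  186.1] 0.0 onz120 [ 491.5 -255.7  110. ] [ 544.5 -328.5  110. ]
postF [ 633.4 -328.   207.9] 0.2 onz120 [ 610.3 -439.3  110. ] [ 684.1 -541.7  110. ]
postN [ 661.  -218.9  208.3] 1.1 onz120 [ 640.6 -318.2  110. ] [ 716.4 -415.4  110. ]
75.80839077826582 112.49679768389598 77.10869646221514 93.27211175155357
v [-138.08336003   43.41120467  -21.12675974] 146.28016606644533 162.54768448257926
bar [621.98340134 254.20406474 115.        ] [590.64681607 112.8840045  115.        ] 144.75268909774434 -102.5025822353271
candles [ 613. -502.   30.]
saucer [ 451. -479.   30.]
canister [701. -13.  30.]
cups [543. -18.  30.]
scoop [441.  -4.  30.]
```

White lantern confirmed: white disc, grey grip, bar yaw about 77.5°, grip at (607,183,~115). The stand is at roughly (527,-235) with yaw about -14°, facing the robot. I'll move above the lantern.

```bash
python3 -m handwheel '[{"hand":0.095,"x":0,"y":0,"z":0.07,"spin":0},{"hand":0.095,"x":0,"y":0,"z":0.07,"spin":0},{"hand":0.095,"x":0.365,"y":0.765,"z":0.07,"spin":11.3},{"hand":0.095,"x":0.365,"y":0.765,"z":0.07,"spin":11.3},{"hand":0.095,"x":0.365,"y":0.765,"z":0.07,"spin":11.3},{"hand":0.095,"x":0.365,"y":0.765,"z":0.07,"spin":11.3},{"hand":0.095,"x":0.365,"y":0.765,"z":0.07,"spin":11.3},{"hand":0.095,"x":0.365,"y":0.765,"z":0.07,"spin":11.3},{"hand":0.095,"x":0.365,"y":0.765,"z":0.07,"spin":11.3},{"hand":0.095,"x":0.365,"y":0.765,"z":0.07,"spin":11.3},{"hand":0.095,"x":0.365,"y":0.765,"z":0.07,"spin":11.3},{"hand":0.095,"x":0.365,"y":0.765,"z":0.07,"spin":11.3},{"hand":0.095,"x":0.365,"y":0.765,"z":0.07,"spin":11.3},{"hand":0.095,"x":0.365,"y":0.765,"z":0.07,"spin":11.3},{"hand":0.095,"x":0.365,"y":0.765,"z":0.07,"spin":11.3},{"hand":0.095,"x":0.365,"y":0.765,"z":0.07,"spin":11.3},{"hand":0.095,"x":0.365,"y":0.765,"z":0.07,"spin":11.3},{"hand":0.095,"x":0.365,"y":0.765,"z":0.07,"spin":11.3},{"hand":0.095,"x":0.365,"y":0.765,"z":0.07,"spin":11.3},{"hand":0.095,"x":0.365,"y":0.765,"z":0.07,"spin":11.3}]'; python3 -c "
from h import *
print(state()['eef_pos'],state()['tcp_rot'])"
```

```text
t: 1.77
eef_pos: [548.7, 96.1, 298.5]
tcp_rot: [3.141, 0.0, -0.216]
ft_force: [1.0, -0.3, 0.0]
opening: 0.998
[548.65925447  96.13645805 298.51463171] [ 3.14143113e+00  1.52123142e-04 -2.15669861e-01]
```

```bash
python3 -m handwheel '[{"hand":0.095,"x":0.03,"y":0.06,"z":0,"spin":0},{"hand":0.095,"x":0.03,"y":0.06,"z":0,"spin":0},{"hand":0.095,"x":0.03,"y":0.06,"z":0,"spin":0},{"hand":0.095,"x":0.03,"y":0.06,"z":0,"spin":0},{"hand":0.095,"x":0.03,"y":0.06,"z":0,"spin":0}]'; python3 -c "
from h import *
c=snap('wrist','pics/w1.png');print(np.round(c['T'],2).tolist(),c['fx'],proj(c,[607,183,115]),state()['eef_pos'])"
```

```text
t: 2.18
eef_pos: [577.9, 153.5, 298.3]
tcp_rot: [3.141, 0.001, -0.216]
ft_force: [0.4, 0.2, 0.7]
opening: 1.0
[[0.98, -0.21, -0.06, 595.15], [-0.21, -0.94, -0.26, 227.4], [-0.0, 0.27, -0.96, 455.62], [0.0, 0.0, 0.0, 1.0]] 365.1264335613071 [306.39892409 149.43271262] [577.89070398 153.08471978 298.55123942]
```

View pics/w1.png

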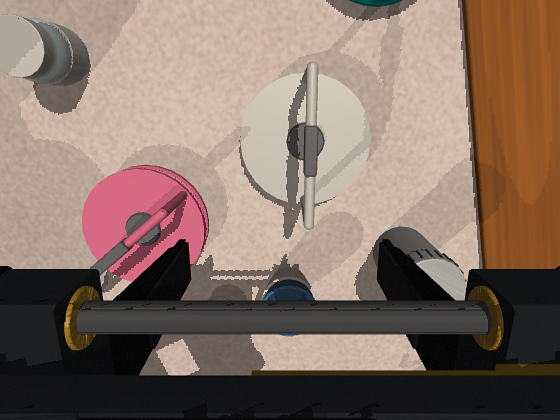

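The wrist view shows the white lantern's bail from (312,65) to (309,226), with the grip centre near (310.5,151). Canister and cups are clear of the fingers.

```bash
python3 - <<'E'
from h import *
c=load('pics/w1.npz')
A=onz(c,312.3,67,115);B=onz(c,309,225,115);print(A,B,np.linalg.norm(A-B),(A+B)/2,onz(c,310.5,151.5,115),np.degrees(np.arctan2(*(A-B)[1::-1])))
print(state()['eef_pos'],np.degrees(state()['tcp_rot']))
E
```

```text
[626.24100882 252.26857571 115.        ] [594.87619791 109.97419235 115.        ] 145.7101331383227 [610.55860336 181.12138403 115.        ] [610.34582819 180.30778571 115.        ] 77.5695215644022
[577.89070398 153.08471978 298.55123942] [ 1.79978081e+02  2.27277761e-02 -1.24046798e+01]
```

```bash
python3 -m handwheel '[{"hand":0.095,"x":0.0315,"y":0.0285,"z":0,"spin":0},{"hand":0.095,"x":0.0315,"y":0.0285,"z":-0.04,"spin":0},{"hand":0.095,"x":0.0315,"y":0.0285,"z":-0.08,"spin":0},{"hand":0.095,"x":0.0315,"y":0.0285,"z":-0.12,"spin":0},{"hand":0.095,"x":0.0315,"y":0.0285,"z":-0.15,"spin":0},{"hand":0.06,"x":0.0315,"y":0.0285,"z":-0.175,"spin":0},{"hand":0.04,"x":0.0315,"y":0.0285,"z":-0.188,"spin":0},{"hand":0.04,"x":0.0315,"y":0.0285,"z":-0.188,"spin":0},{"hand":0.04,"x":0.0315,"y":0.0285,"z":-0.188,"spin":0},{"hand":0.04,"x":0.0315,"y":0.0285,"z":-0.188,"spin":0}]'; python3 -c "
from h import *
c=snap('side','pics/s1.png');print(state())
a=cv2.imread('pics/s1.png');cv2.imwrite('pics/s1c.png',cv2.resize(a[180:300,140:300],(800,600),interpolation=cv2.INTER_CUBIC))"
```

```text
t: 3.07
eef_pos: [610.4, 181.8, 112.1]
tcp_rot: [-3.141, -0.002, -0.217]
ft_force: [-0.1, -1.1, 0.1]
opening: 0.705
{'t': 3.1167, 'joints': array([ 1.86177035e-01,  6.34414162e-01,  1.64115994e+00, -6.53137601e-05,
        8.63542073e-01,  4.02810163e-01]), 'qvel': array([ 0.00527992, -0.00228157,  0.00072283, -0.00099623, -0.00211153,
        0.00154557]), 'tau': array([-1.78037882e-01, -6.48808336e+01, -2.10756183e+01,  6.38513337e-02,
        4.47004102e-03, -3.06771195e-03]), 'eef_pos': array([610.4518186 , 182.02951959, 112.3506983 ]), 'tcp_rot': array([-3.14066763e+00, -2.29777200e-03, -2.16591814e-01]), 'ft_force': array([ 0.44406469,  0.078804  , -0.0159742 ]), 'moment': array([-0.05521894, -0.12223354,  0.0229733 ]), 'opening': 0.6640319553012011}
```

View pics/s1c.png

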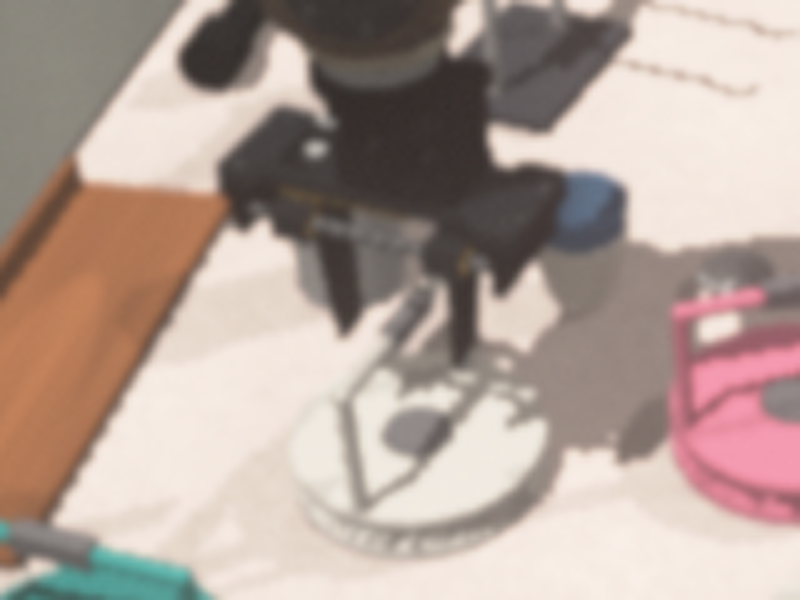

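The grip (crop (405,315)) lies between the fingers, so I'll close.

```bash
python3 -m handwheel '[{"hand":0.03,"z":-0.001},{"hand":0.02,"z":-0.001},{"hand":0.005,"z":-0.001},{"hand":0.0,"z":-0.001},{"hand":0.0,"z":-0.001},{"hand":0.0,"z":-0.001},{"hand":0.0,"z":-0.001},{"hand":0.0,"z":-0.001},{"hand":0.0,"z":-0.001},{"hand":0.0,"z":-0.001},{"hand":0.0,"z":-0.001},{"hand":0.0,"z":-0.001}]'
```

```text
invalid input
```

All fields are needed in each row.

```bash
python3 -m handwheel '[{"hand":0.03,"x":0,"y":0,"z":-0.001,"spin":0},{"hand":0.02,"x":0,"y":0,"z":-0.001,"spin":0},{"hand":0.005,"x":0,"y":0,"z":-0.001,"spin":0},{"hand":0.0,"x":0,"y":0,"z":-0.001,"spin":0},{"hand":0.0,"x":0,"y":0,"z":-0.001,"spin":0},{"hand":0.0,"x":0,"y":0,"z":-0.001,"spin":0},{"hand":0.0,"x":0,"y":0,"z":-0.001,"spin":0},{"hand":0.0,"x":0,"y":0,"z":-0.001,"spin":0},{"hand":0.0,"x":0,"y":0,"z":-0.001,"spin":0},{"hand":0.0,"x":0,"y":0,"z":-0.001,"spin":0},{"hand":0.0,"x":0,"y":0,"z":-0.001,"spin":0},{"hand":0.0,"x":0,"y":0,"z":-0.001,"spin":0},{"hand":0.0,"x":0,"y":0,"z":-0.001,"spin":0},{"hand":0.0,"x":0,"y":0,"z":-0.001,"spin":0}]'
```

```text
t: 4.28
eef_pos: [609.8, 182.4, 109.6]
tcp_rot: [3.141, 0.0, -0.216]
ft_force: [-0.3, -0.1, -2.0]
opening: 0.125
```

```bash
python3 -m handwheel '[{"hand":0,"x":0,"y":0,"z":0.01,"spin":0},{"hand":0,"x":0,"y":0,"z":0.03,"spin":0},{"hand":0,"x":0,"y":0,"z":0.06,"spin":0},{"hand":0,"x":0,"y":0,"z":0.09,"spin":0},{"hand":0,"x":0,"y":0,"z":0.12,"spin":0},{"hand":0,"x":0,"y":0,"z":0.13,"spin":0},{"hand":0,"x":0,"y":0,"z":0.13,"spin":0},{"hand":0,"x":0,"y":0,"z":0.13,"spin":0},{"hand":0,"x":0,"y":0,"z":0.13,"spin":0},{"hand":0,"x":0,"y":0,"z":0.13,"spin":0}]'
python3 -m handwheel '[{"hand":0,"x":-0.01,"y":-0.018,"z":0,"spin":0},{"hand":0,"x":-0.025,"y":-0.045,"z":0,"spin":0},{"hand":0,"x":-0.04,"y":-0.072,"z":0,"spin":0},{"hand":0,"x":-0.055,"y":-0.1,"z":0,"spin":0},{"hand":0,"x":-0.07,"y":-0.127,"z":0,"spin":0},{"hand":0,"x":-0.085,"y":-0.154,"z":0,"spin":0},{"hand":0,"x":-0.1,"y":-0.18,"z":0,"spin":0},{"hand":0,"x":-0.115,"y":-0.207,"z":0,"spin":0},{"hand":0,"x":-0.13,"y":-0.234,"z":0,"spin":0},{"hand":0,"x":-0.145,"y":-0.26,"z":0,"spin":0},{"hand":0,"x":-0.16,"y":-0.287,"z":0,"spin":-0.3},{"hand":0,"x":-0.175,"y":-0.313,"z":0,"spin":-0.3},{"hand":0,"x":-0.19,"y":-0.34,"z":0,"spin":-0.3},{"hand":0,"x":-0.203,"y":-0.362,"z":0,"spin":-0.3},{"hand":0,"x":-0.213,"y":-0.38,"z":0,"spin":-0.3},{"hand":0,"x":-0.215,"y":-0.384,"z":0,"spin":-0.3},{"hand":0,"x":-0.215,"y":-0.384,"z":0,"spin":-0.3},{"hand":0,"x":-0.215,"y":-0.384,"z":0,"spin":-0.3},{"hand":0,"x":-0.215,"y":-0.384,"z":0,"spin":-0.3}]'
python3 - <<'E'
from h import *
for n in('wrist','side','scene'): snap(n,f'pics/{n}2.png')
f=np.mean([state()['ft_force'] for _ in range(3)],0);print(state()['eef_pos'],state()['tcp_rot'],f,state()['opening'])
w=cv2.imread('pics/wrist2.png');b=cv2.imread('pics/side2.png');a=cv2.imread('pics/scene2.png')
cr=lambda i,x,y:cv2.resize(i[y:y+75,x:x+100],(400,300),interpolation=cv2.INTER_CUBIC)
cv2.imwrite('pics/m2.png',np.vstack([cv2.resize(w,(800,600))[150:450][:, :800],np.hstack([cr(a,165,135),cr(b,215,125)])]))
E
```

```text
t: 5.12
eef_pos: [609.2, 182.3, 237.7]
tcp_rot: [3.14, 0.003, -0.216]
ft_force: [0.3, -0.2, -3.1]
opening: 0.123
t: 6.7
eef_pos: [395.1, -200.8, 239.3]
tcp_rot: [-3.141, 0.0, -0.241]
ft_force: [-0.5, 0.2, -2.8]
opening: 0.122
[ 395.14976937 -200.84465238  239.55748275] [-3.14144581e+00  7.42879383e-05 -2.40787604e-01] [-0.44270062  0.03225542 -2.58801424] 0.12632514724639585
```

View pics/m2.png

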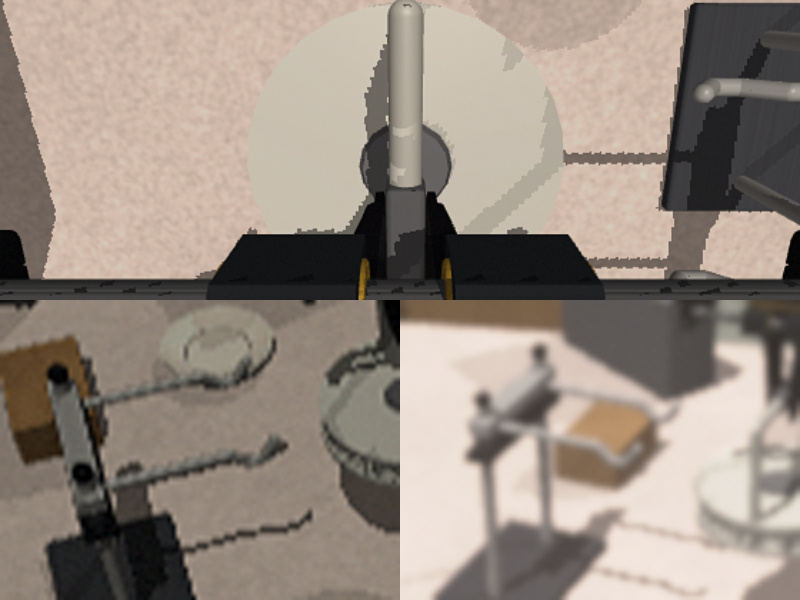

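```bash
python3 - <<'E'
from h import *
w=load('pics/wrist2.npz');a=load('pics/scene2.npz');b=load('pics/side2.npz')
W=lambda x,y:(x*.7,(y+150)*.7)
N=W(703,92);F=W(688,276)
for n,wp,ap,bp in(('N',N,(235.5,170.5),(273.8,163.5)),('F',F,(227.3,151.7),(283.3,151.8))):
    for l,r in(('wa',tri(w,wp,a,ap)),('wb',tri(w,wp,b,bp)),('ab',tri(a,ap,b,bp))): print(n,l,r[0].round(1),round(r[1],1))
    for z in (180,187,194): print(z,onz(w,*wp,z).round(1))
A=onz(w,*W(692,3),12);B=onz(w,*W(663,208),12);print('plate',A,B,np.linalg.norm(A-B),np.degrees(np.arctan2(*(A-B)[1::-1])))
# own bar check: top end at z=245
print(onz(w,*W(405,5),245), proj(w,[395.1,-200.8,245]))
E
```

```text
N wa [ 519.  -188.   189.3] 7.2
N wb [ 523.2 -193.   181.1] 5.0
N ab [ 518.3 -185.   185.8] 4.0
180 [ 526.5 -194.   180. ]
187 [ 522.9 -191.8  187. ]
194 [ 519.3 -189.7  194. ]
F wa [ 503.1 -265.   197.7] 3.3
F wb [ 502.9 -270.   190.9] 7.8
F ab [ 499.6 -272.3  188. ] 0.8
180 [ 512.  -279.2  180. ]
187 [ 508.9 -274.3  187. ]
194 [ 505.7 -269.4  194. ]
plate [ 611.7339881  -179.19781115   12.        ] [ 574.46363473 -331.52703125   12.        ] 156.8224171975197 76.25155071828742
[ 413.76849125 -129.13344579  245.        ] [281.37774109 276.56812131]
```

```bash
python3 -m handwheel '[{"hand":0,"x":0.01,"y":-0.003,"z":-0.005,"spin":0},{"hand":0,"x":0.025,"y":-0.006,"z":-0.012,"spin":0},{"hand":0,"x":0.04,"y":-0.01,"z":-0.018,"spin":0},{"hand":0,"x":0.055,"y":-0.014,"z":-0.018,"spin":0},{"hand":0,"x":0.07,"y":-0.018,"z":-0.018,"spin":0},{"hand":0,"x":0.085,"y":-0.022,"z":-0.018,"spin":0},{"hand":0,"x":0.1,"y":-0.026,"z":-0.018,"spin":0},{"hand":0,"x":0.115,"y":-0.029,"z":-0.018,"spin":0},{"hand":0,"x":0.127,"y":-0.033,"z":-0.018,"spin":0},{"hand":0,"x":0.136,"y":-0.035,"z":-0.018,"spin":0},{"hand":0,"x":0.136,"y":-0.035,"z":-0.018,"spin":0},{"hand":0,"x":0.136,"y":-0.035,"z":-0.018,"spin":0},{"hand":0,"x":0.136,"y":-0.035,"z":-0.018,"spin":0},{"hand":0,"x":0.136,"y":-0.035,"z":-0.018,"spin":0},{"hand":0,"x":0.136,"y":-0.035,"z":-0.018,"spin":0},{"hand":0,"x":0.136,"y":-0.035,"z":-0.018,"spin":0}]'
python3 - <<'E'
from h import *
for n in('wrist','side','scene'): snap(n,f'pics/{n}3.png')
print(state()['eef_pos'],state()['tcp_rot'],state()['ft_force'],state()['moment'])
w=cv2.imread('pics/wrist3.png');b=cv2.imread('pics/side3.png');a=cv2.imread('pics/scene3.png')
cr=lambda i,x,y:cv2.resize(i[y:y+75,x:x+100],(400,300),interpolation=cv2.INTER_CUBIC)
cv2.imwrite('pics/m3.png',np.vstack([cv2.resize(w[90:300],(800,300)),np.hstack([cr(a,165,135),cr(b,215,125)])]))
E
```

```text
t: 8.18
eef_pos: [530.5, -236.6, 221.9]
tcp_rot: [3.141, -0.0, -0.242]
ft_force: [1.0, -0.2, -1.9]
opening: 0.125
[ 530.67547456 -236.61152632  221.80268063] [ 3.14150660e+00 -2.86277616e-04 -2.42218621e-01] [-1.35615509  0.1960294  -2.45507245] [-0.00750236 -0.00980138  0.00335805]
```

View pics/m3.png

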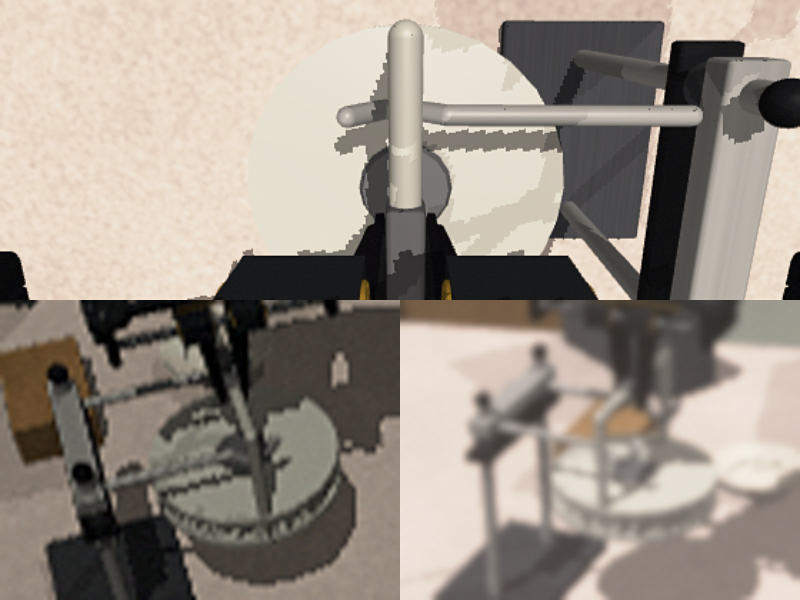

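```bash
python3 - <<'E'
from h import *
w=load('pics/wrist3.npz');W=lambda x,y:(x*.7,y*.7+90)
s=np.radians(-13.8);ex=np.array([np.cos(s),np.sin(s),0]);ey=np.array([-np.sin(s),np.cos(s),0])
g=np.array([530.6,-236.6,227])
for n,p,z in(('tipcentre',(348,116),188),('bend19',(447,114),184),('bend19',(447,114),180),('bar@row113',(405,113),227),('bartop',(405,35),227),('knob',(785,102),221)):
    q=onz(w,*W(*p),z);print(n,z,q.round(1),'stand-frame rel to bar centre:',((q-g)@ex).round(1),((q-g)@ey).round(1))
E
```

```text
tipcentre 188 [ 520.9 -191.4  188. ] stand-frame rel to bar centre: -20.2 41.6
bend19 184 [ 556.9 -200.3  184. ] stand-frame rel to bar centre: 16.9 41.6
bend19 180 [ 557. -201.  180.] stand-frame rel to bar centre: 17.2 40.9
bar@row113 227 [ 543.3 -188.8  227. ] stand-frame rel to bar centre: 1.0 49.4
bartop 227 [ 548.7 -167.2  227. ] stand-frame rel to bar centre: 1.0 71.7
knob 221 [ 656.3 -214.4  221. ] stand-frame rel to bar centre: 116.8 51.6
```

The bar lies over both prongs between tips (wrist (348,116)) and bends (447,114), about 2 mm too far in x and 4 mm in y. I'll correct that and descend to just above contact.

```bash
python3 -m handwheel '[{"hand":0,"x":-0.003,"y":-0.0035,"z":0,"spin":0},{"hand":0,"x":-0.003,"y":-0.0035,"z":-0.006,"spin":0},{"hand":0,"x":-0.003,"y":-0.0035,"z":-0.012,"spin":0},{"hand":0,"x":-0.003,"y":-0.0035,"z":-0.018,"spin":0},{"hand":0,"x":-0.003,"y":-0.0035,"z":-0.024,"spin":0},{"hand":0,"x":-0.003,"y":-0.0035,"z":-0.028,"spin":0},{"hand":0,"x":-0.003,"y":-0.0035,"z":-0.031,"spin":0},{"hand":0,"x":-0.003,"y":-0.0035,"z":-0.031,"spin":0},{"hand":0,"x":-0.003,"y":-0.0035,"z":-0.031,"spin":0}]'
python3 - <<'E'
from h import *
F=[]
for i in range(8):
    read_camera('side');F.append(np.r_[state()['ft_force'],state()['moment']])
print(np.mean(F,0).round(2),np.std(F,0).round(2),state()['eef_pos'])
E
python3 -m handwheel '[{"hand":0,"x":0,"y":0,"z":-0.0015,"spin":0},{"hand":0,"x":0,"y":0,"z":-0.003,"spin":0},{"hand":0,"x":0,"y":0,"z":-0.004,"spin":0},{"hand":0,"x":0,"y":0,"z":-0.005,"spin":0},{"hand":0,"x":0,"y":0,"z":-0.005,"spin":0}]'
```

```text
t: 9.08
eef_pos: [527.8, -240.1, 190.6]
tcp_rot: [-3.142, 0.0, -0.242]
ft_force: [0.1, 0.5, -1.8]
opening: 0.124
[ 0.47  0.08 -2.23 -0.02 -0.06 -0.  ] [0.6  0.5  0.49 0.02 0.03 0.03] [ 527.82511143 -240.09761325  190.8143245 ]
t: 9.9
eef_pos: [527.7, -240.0, 185.4]
tcp_rot: [-3.141, 0.0, -0.242]
ft_force: [-0.2, -0.4, -2.8]
opening: 0.122
```

```bash
python3 -m handwheel '[{"hand":0,"x":0,"y":0,"z":-0.001,"spin":0},{"hand":0,"x":0,"y":0,"z":-0.002,"spin":0},{"hand":0,"x":0,"y":0,"z":-0.003,"spin":0},{"hand":0,"x":0,"y":0,"z":-0.003,"spin":0}]'
python3 -m handwheel '[{"hand":0,"x":0,"y":0,"z":-0.001,"spin":0},{"hand":0,"x":0,"y":0,"z":-0.002,"spin":0},{"hand":0,"x":0,"y":0,"z":-0.002,"spin":0}]'
python3 -m handwheel '[{"hand":0,"x":0,"y":0,"z":-0.001,"spin":0},{"hand":0,"x":0,"y":0,"z":-0.0015,"spin":0},{"hand":0,"x":0,"y":0,"z":-0.0015,"spin":0}]'
```

```text
t: 10.23
eef_pos: [527.7, -240.0, 182.4]
tcp_rot: [-3.142, 0.0, -0.242]
ft_force: [-0.3, 0.1, -2.6]
opening: 0.12
t: 10.48
eef_pos: [527.8, -240.0, 180.5]
tcp_rot: [-3.142, 0.0, -0.242]
ft_force: [0.4, 0.3, -3.0]
opening: 0.125
t: 10.73
eef_pos: [527.8, -240.1, 179.0]
tcp_rot: [-3.142, 0.0, -0.242]
ft_force: [0.5, 0.0, -2.3]
opening: 0.13
```

```bash
python3 -m handwheel '[{"hand":0,"x":0,"y":0,"z":-0.0005,"spin":0},{"hand":0,"x":0,"y":0,"z":-0.001,"spin":0},{"hand":0,"x":0,"y":0,"z":-0.001,"spin":0}]'
python3 -m handwheel '[{"hand":0,"x":0,"y":0,"z":-0.0005,"spin":0},{"hand":0,"x":0,"y":0,"z":-0.001,"spin":0},{"hand":0,"x":0,"y":0,"z":-0.001,"spin":0}]'

```

```text
t: 10.98
eef_pos: [527.8, -240.1, 178.1]
tcp_rot: [-3.142, 0.0, -0.242]
ft_force: [0.3, -0.1, -2.6]
opening: 0.125
t: 11.23
eef_pos: [527.8, -240.1, 177.1]
tcp_rot: [-3.142, 0.0, -0.242]
ft_force: [-0.7, 0.1, -2.4]
opening: 0.128
```

```bash
python3 -m handwheel '[{"hand":0,"x":0,"y":0,"z":-0.0005,"spin":0},{"hand":0,"x":0,"y":0,"z":-0.001,"spin":0},{"hand":0,"x":0,"y":0,"z":-0.001,"spin":0}]'
```

```text
t: 11.48
eef_pos: [527.8, -240.1, 176.2]
tcp_rot: [3.142, -0.0, -0.242]
ft_force: [-0.5, -0.8, -0.9]
opening: 0.122
```

```bash
python3 -m handwheel '[{"hand":0,"x":0,"y":0,"z":-0.0005,"spin":0},{"hand":0,"x":0,"y":0,"z":-0.0005,"spin":0}]'
python3 - <<'E'
from h import *
F=[]
for i in range(6):
    read_camera('side');F.append(np.r_[state()['ft_force'],state()['moment']])
print(np.mean(F,0).round(2),state()['eef_pos'])
for n in('wrist','side','scene'): snap(n,f'pics/{n}4.png')
w=cv2.imread('pics/wrist4.png');b=cv2.imread('pics/side4.png');a=cv2.imread('pics/scene4.png')
cr=lambda i,x,y:cv2.resize(i[y:y+75,x:x+100],(400,300),interpolation=cv2.INTER_CUBIC)
cv2.imwrite('pics/m4.png',np.vstack([cv2.resize(w[90:300],(800,300)),np.hstack([cr(a,165,135),cr(b,215,125)])]))
E
```

```text
t: 11.65
eef_pos: [527.9, -240.1, 175.8]
tcp_rot: [3.142, -0.0, -0.242]
ft_force: [-0.0, -0.2, -0.1]
opening: 0.122
[-0.32  0.   -0.22 -0.06 -0.04 -0.02] [ 527.86627628 -240.10131255  175.75091597]
```

View pics/m4.png

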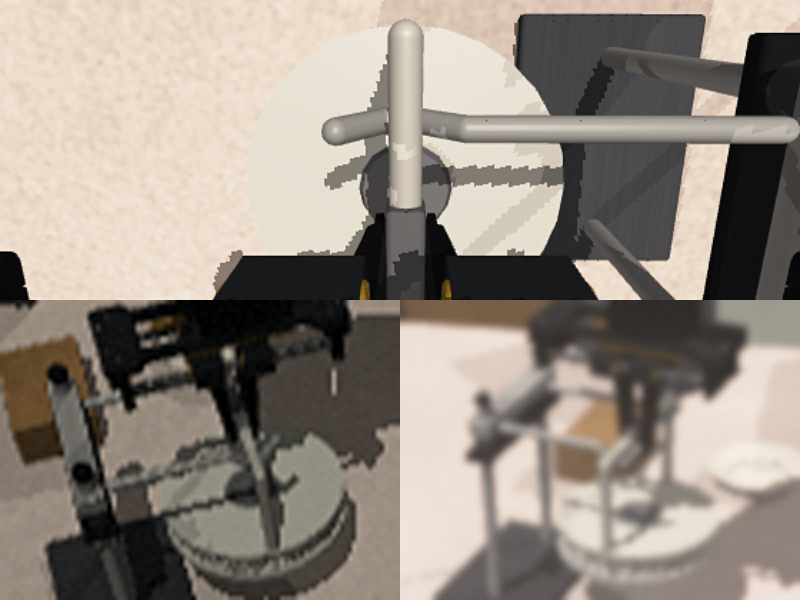

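The bar sits in the near prong's dip (tip (335,130), bar 405, bend 465), and the prongs carry about 2 N. Contact puts the seat near 173 mm, as expected. Now the tug.

```bash
python3 -m handwheel '[{"hand":0,"x":0,"y":0,"z":-0.0004,"spin":0},{"hand":0,"x":0,"y":0,"z":-0.0008,"spin":0},{"hand":0,"x":0,"y":0,"z":-0.001,"spin":0},{"hand":0,"x":0,"y":0,"z":-0.001,"spin":0}]'
cat > avg.py <<'E'
from h import *
F=[]
for i in range(6):
    read_camera('side');F.append(np.r_[state()['ft_force'],state()['moment']])
print(np.mean(F,0).round(2),np.max(F,0)[2].round(2),state()['eef_pos'],state()['t'],state()['opening'])
E
python3 avg.py
```

```text
t: 12.43
eef_pos: [527.8, -240.1, 174.8]
tcp_rot: [3.142, -0.0, -0.242]
ft_force: [-1.1, 0.2, 3.1]
opening: 0.126
[-0.14  0.25  2.88 -0.01  0.01 -0.  ] 3.44 [ 527.84040257 -240.10390115  174.77534469] 12.7333 0.1275299364195491
```

```bash
python3 -m handwheel '[{"hand":0,"x":0,"y":0,"z":-0.0004,"spin":0},{"hand":0,"x":0,"y":0,"z":-0.0008,"spin":0},{"hand":0,"x":0,"y":0,"z":-0.0012,"spin":0},{"hand":0,"x":0,"y":0,"z":-0.0013,"spin":0},{"hand":0,"x":0,"y":0,"z":-0.0013,"spin":0}]'
python3 avg.py
```

```text
t: 13.15
eef_pos: [527.9, -240.1, 173.7]
tcp_rot: [3.141, -0.001, -0.242]
ft_force: [-1.1, 0.1, 6.8]
opening: 0.123
[-1.37  1.08  7.3   0.03  0.17 -0.  ] 8.15 [ 527.86696175 -240.15484721  173.71855914] 13.45 0.12280978776892101
```

```bash
python3 -m handwheel '[{"hand":0,"x":0,"y":0,"z":-0.0001,"spin":0},{"hand":0,"x":0,"y":0,"z":-0.0001,"spin":0},{"hand":0,"x":0,"y":0,"z":-0.0001,"spin":0},{"hand":0,"x":0,"y":0,"z":-0.0001,"spin":0}]'
python3 avg.py
python3 -m handwheel '[{"hand":0,"x":0,"y":0,"z":0.0005,"spin":0},{"hand":0,"x":0,"y":0,"z":0.001,"spin":0},{"hand":0,"x":0,"y":0,"z":0.0015,"spin":0},{"hand":0,"x":0,"y":0,"z":0.002,"spin":0},{"hand":0,"x":0,"y":0,"z":0.0023,"spin":0},{"hand":0,"x":0,"y":0,"z":0.0023,"spin":0}]'
python3 avg.py
```

```text
t: 13.78
eef_pos: [527.9, -240.1, 173.7]
tcp_rot: [3.141, -0.001, -0.242]
ft_force: [-1.5, 1.7, 8.7]
opening: 0.125
[-1.34  1.4   7.2   0.06  0.18 -0.01] 7.91 [ 527.88881774 -240.13602917  173.6546058 ] 14.0833 0.12212291595171253
t: 14.58
eef_pos: [527.8, -240.1, 175.4]
tcp_rot: [-3.142, 0.0, -0.242]
ft_force: [1.2, 0.3, 1.2]
opening: 0.123
[ 0.74 -0.22  1.1  -0.1  -0.14  0.  ] 1.56 [ 527.78840345 -240.07274361  175.46042907] 14.8833 0.12417299324047201
```

```bash
python3 -m handwheel '[{"hand":0,"x":0,"y":0,"z":0.0003,"spin":0},{"hand":0.012,"x":0,"y":0,"z":0.0003,"spin":0},{"hand":0.013,"x":0,"y":0,"z":0.0003,"spin":0},{"hand":0.015,"x":0,"y":0,"z":0.0003,"spin":0},{"hand":0.018,"x":0,"y":0,"z":0.0003,"spin":0},{"hand":0.022,"x":0,"y":0,"z":0.0003,"spin":0},{"hand":0.03,"x":0,"y":0,"z":0.0003,"spin":0},{"hand":0.04,"x":0,"y":0,"z":0.0003,"spin":0},{"hand":0.05,"x":0,"y":0,"z":0.0003,"spin":0},{"hand":0.05,"x":0,"y":0,"z":0.0003,"spin":0},{"hand":0.05,"x":0,"y":0,"z":0.0003,"spin":0},{"hand":0.05,"x":0,"y":0,"z":0.0003,"spin":0}]'
python3 avg.py; python3 - <<'E'
from h import *
snap('wrist','pics/wrist5.png')
E
```

```text
t: 15.88
eef_pos: [527.8, -240.1, 175.9]
tcp_rot: [3.142, -0.0, -0.242]
ft_force: [0.8, 0.2, -0.8]
opening: 0.52
[-0.22  0.04  0.1  -0.   -0.09 -0.01] 0.44 [ 527.81113459 -240.09950022  175.85899017] 16.1833 0.5235791024527581
```

View pics/wrist5.png

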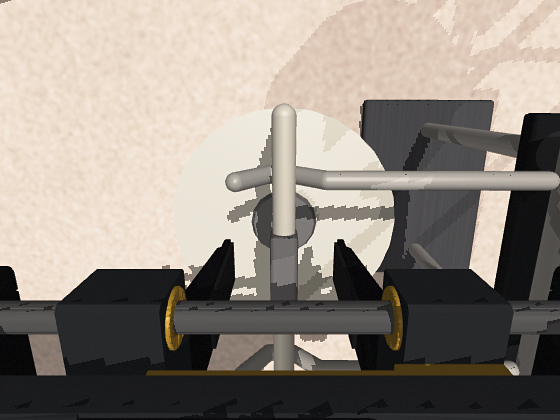

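The fingers are open and clear on both sides of the grip (284,250), and the bar stays in the dip. I'll retreat straight up.

```bash
python3 -m handwheel '[{"hand":0.05,"x":0,"y":0,"z":0.005,"spin":0},{"hand":0.05,"x":0,"y":0,"z":0.015,"spin":0},{"hand":0.05,"x":0,"y":0,"z":0.03,"spin":0},{"hand":0.05,"x":0,"y":0,"z":0.05,"spin":0},{"hand":0.05,"x":0,"y":0,"z":0.08,"spin":0},{"hand":0.05,"x":0,"y":0,"z":0.11,"spin":0},{"hand":0.05,"x":0,"y":0,"z":0.14,"spin":0},{"hand":0.05,"x":-0.03,"y":0.01,"z":0.18,"spin":0},{"hand":0.05,"x":-0.06,"y":0.02,"z":0.2,"spin":0},{"hand":0.05,"x":-0.09,"y":0.03,"z":0.22,"spin":0},{"hand":0.05,"x":-0.09,"y":0.03,"z":0.22,"spin":0},{"hand":0.05,"x":-0.09,"y":0.03,"z":0.22,"spin":0},{"hand":0.05,"x":-0.09,"y":0.03,"z":0.22,"spin":0},{"hand":0.05,"x":-0.09,"y":0.03,"z":0.22,"spin":0},{"hand":0.05,"x":-0.09,"y":0.03,"z":0.22,"spin":0},{"hand":0.05,"x":-0.09,"y":0.03,"z":0.22,"spin":0},{"hand":0.05,"x":-0.09,"y":0.03,"z":0.22,"spin":0}]'
python3 - <<'E'
from h import *
s1=snap('side','pics/side6.png')['img'];snap('scene','pics/scene6.png');
for i in range(8): read_camera('wrist')
s2=snap('side','pics/side7.png')['img'];d=np.abs(s1.astype(int)-s2)[130:280,210:330];print('change',d.max(),d.mean(),state()['ft_force'],state()['t'])
b=cv2.imread('pics/side7.png');a=cv2.imread('pics/scene6.png')
cr=lambda i,x,y,w:cv2.resize(i[y:y+w*3//2,x:x+w],(400,600),interpolation=cv2.INTER_CUBIC)
cv2.imwrite('pics/m6.png',np.hstack([cr(a,160,110,150),cr(b,205,120,110)]))
E
```

```text
t: 17.65
eef_pos: [438.2, -210.2, 395.1]
tcp_rot: [-3.141, 0.001, -0.242]
ft_force: [-0.5, 0.3, -0.6]
opening: 0.528
change 26 0.4625925925925926 [ 0.33317888 -0.43582212  0.8082565 ] 18.2
```

View pics/m6.png

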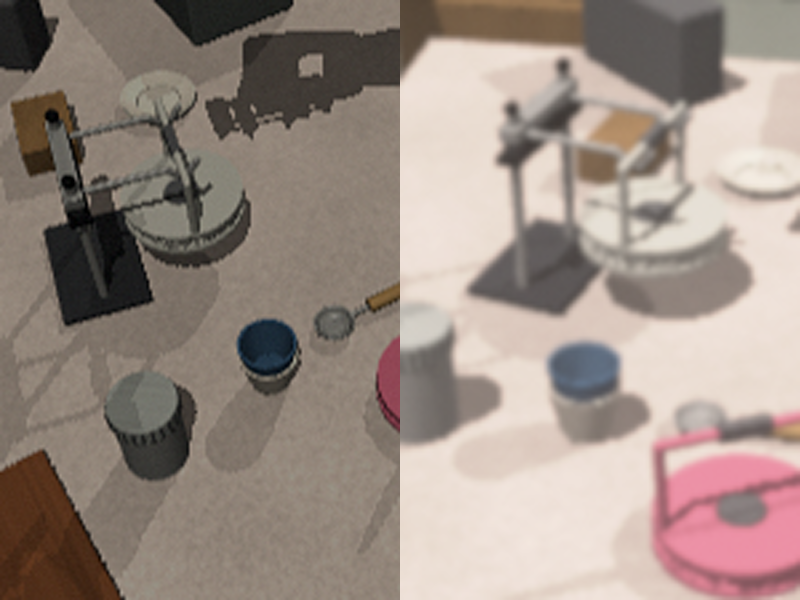

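Both views show the lantern hanging level on both prongs, with its neighbours in place. I'll wait a little for any swing to die out, then hand in.

```bash
python3 -m handwheel '[{"hand":0.05,"x":0,"y":0,"z":0,"spin":0},{"hand":0.05,"x":0,"y":0,"z":0,"spin":0},{"hand":0.05,"x":0,"y":0,"z":0,"spin":0},{"hand":0.05,"x":0,"y":0,"z":0,"spin":0},{"hand":0.05,"x":0,"y":0,"z":0,"spin":0},{"hand":0.05,"x":0,"y":0,"z":0,"spin":0},{"hand":0.05,"x":0,"y":0,"z":0,"spin":0},{"hand":0.05,"x":0,"y":0,"z":0,"spin":0},{"hand":0.05,"x":0,"y":0,"z":0,"spin":0},{"hand":0.05,"x":0,"y":0,"z":0,"spin":0},{"hand":0.05,"x":0,"y":0,"z":0,"spin":0},{"hand":0.05,"x":0,"y":0,"z":0,"spin":0},{"hand":0.05,"x":0,"y":0,"z":0,"spin":0},{"hand":0.05,"x":0,"y":0,"z":0,"spin":0},{"hand":0.05,"x":0,"y":0,"z":0,"spin":0},{"hand":0.05,"x":0,"y":0,"z":0,"spin":0},{"hand":0.05,"x":0,"y":0,"z":0,"spin":0},{"hand":0.05,"x":0,"y":0,"z":0,"spin":0},{"hand":0.05,"x":0,"y":0,"z":0,"spin":0},{"hand":0.05,"x":0,"y":0,"z":0,"spin":0}]'
python3 - <<'E'
from h import *
I=[]
for i in range(8): I.append(read_camera('side')['img'].astype(int))
for k in range(1,8): d=np.abs(I[k]-I[0])[165:200,250:310]; print(k,d.max(),d.mean().round(3))
a=cv2.imread('pics/side0.png').astype(int);b=I[7][:,:,::-1]
m=(np.abs(a-b).max(2)>40).astype(np.uint8);n,_,st,_=cv2.connectedComponentsWithStats(m);print([s.tolist() for s in st[1:] if s[4]>25])
E
```

```text
t: 19.87
eef_pos: [437.8, -210.1, 395.9]
tcp_rot: [3.142, -0.0, -0.242]
ft_force: [-0.8, -0.4, -0.4]
opening: 0.526
1 3 0.442
2 3 0.456
3 3 0.447
4 2 0.44
5 2 0.457
6 2 0.448
7 3 0.455
[[276, 0, 157, 294, 10389], [357, 0, 18, 12, 168], [379, 0, 80, 205, 9752], [378, 94, 9, 5, 36], [271, 152, 14, 30, 98], [262, 159, 12, 15, 82], [312, 167, 37, 23, 472], [455, 169, 16, 8, 49], [439, 173, 9, 6, 37], [254, 178, 13, 15, 126], [462, 178, 28, 48, 733], [261, 183, 41, 25, 619], [440, 189, 6, 6, 29], [198, 229, 56, 64, 1505], [375, 231, 24, 20, 204], [464, 231, 19, 24, 263], [421, 236, 25, 7, 74], [401, 263, 8, 6, 38]]
```

The lantern is still (only camera noise between frames), and the changed areas are the arm, its shadows and the lantern.

```bash
python3 -c "
from cell import job_done
print(job_done())"
```

```text
the job is handed in; nothing more can be done
None
```

The white lantern is hanging level and still on both prongs, and I handed the job in at about 20 s on the robot's clock.

- **Tug:** I gripped the bail, lowered it into the seats (found at about 173 mm) and pulled straight down. The wrist force averaged about +7.3 N; adding the lantern's weight of about 2.4 N, the prongs carried about 9.7 N for roughly 0.9 s. The highest single noisy reading was 8.7 N, so about 11 N on the prongs. I eased the load off before opening the fingers and backing away upwards.
- **Stillness:** The last frames differed only by camera noise. Both views showed the bar in the seats and the disc level.
- **Other things on the shelf:** An image comparison from the side camera showed changes only at the arm, shadows and lantern. I judged that from where the changes lay; I did not re-measure each item.
- **Disagreement:** The camera views differed by about 6 mm on where the prong tips were. I used a close wrist view, and contact then came at the expected height.

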